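# Walk the tube block round to the stop rail

## Robot

A 6-joint arm with a two-finger parallel gripper is mounted at the origin on the work surface. World frame = base frame: x ahead of the robot, y to its left, z up, the work surface at z = 0. Lengths are in mm, angles in rad, forces in N, time in s.
With the tool pointing down it reaches from about 275 to 1000 mm from the base axis. Payload 8.4 kg.
Tool frame: the origin (TCP) lies on the centre line of the jaws, within the pads' length; the fingertips stand r.tip_reach ahead of it and the grasp point (between the pads) lies 11 mm behind it (r.tip_reach is the distance from the TCP to the fingertips, in mm); z points along the fingers, y is the line along which they close (so a half turn about z gives the same grasp; the last joint's range is limited). The gripper opens to 85 mm and grips with 20 to 120 N. Pads are 22 mm wide; open, the fingers measure 114 mm over their backs; the gripper's body (76 mm by 85 mm) begins 54 mm behind the grasp point. The pads swing forward as they close: fully open they stand 13 mm farther back than shut.
Start: joints at [-1.128, 0.353, 1.633, -0, 1.155, -0.002], TCP at [268.922, -564.189, 239.281] pointing down, gripper open.
Joint ranges: [-2.63, 2.63], [-0.92, 2.1], [0.06, 2.66], [-1.3, 4.44], [0, 2.69], [-3.02, 3.02]. Speed limits (rad/s): [2.22, 2.22, 2.79, 3.14, 3.14, 3.14].

## Interface

Orientations are given as [roll, pitch, yaw] about the fixed x, y, z axes, in that order (R = Rz(yaw) Ry(pitch) Rx(roll)).
In Python, from rig import r gives the robot as it stands.
- The arm moves only by the tool carry_out, never from a script. Its argument "targets" is a list of rows, each an object with "dp": the shift along the tool's x, y, z in mm, a list of three; "yaw": the turn about the tool's z in degrees. A call has 1 to 12 rows; each row is the pose to reach, as a shift and turn from the pose commanded when the call began, along the tool's axes at that moment; what a row does not reach only later rows make up. A row lasts 1/8 s, in which the tool goes at most 62.5 mm and 10.7 degrees, less where a joint would pass 70% of its speed; a pose out of reach is approached as far as the arm can. A call with a gripper value outside its range is refused whole. "fingers" is the opening, from -1 (shut) to 1 (fully open), so that 0 is half open, set as the call begins (left out, the last holds). The fingers move at their own pace and stop on an object; "grip_force" is the grip in N (left out, the last holds). Time passes only in rows, so rows that repeat a pose let the fingers close. It gives the time, the measured TCP pose, the force, the opening and the grip force at its end, in the units of the state.
- r.sense(): the state, without advancing time (a new reading comes with each control period).
- r.grab_frame(name): name is "scene" or "side" or "wrist"; returns the picture (480x640x3 uint8, red, green, blue); there is no depth.
- r.get_calibration(name): a dict with "fx", "fy", "cx", "cy" (pixels), "dist_coeffs" ([k1, k2, p1, p2, k3] as OpenCV has them; the pictures are not rectified), "rvec" (rotation vector, rad) and "tvec" (3), from world to camera coordinates, as OpenCV has them. Camera axes: x right, y down, z forward; pixel columns grow to the right and rows downward; lengths in mm; the calibration is good to about 2 mm. A picture is of the moment at which its call begins: read the wrist's pose just before it. get_calibration takes no time and is no camera call; for the wrist camera it gives the pose at the moment of the call.
- r.sign_off(): hands the job in; it is judged then, once.
The state is a dict: "clock": time; "qpos": joint angles; "qvel": joint speeds; "joint_efforts": joint torques, N m; "eef_pos": TCP position; "tcp_rot": TCP orientation; "contact_force": force on the tool from outside, world axes, zero at the start; "wrist_torque": the same for the moment, N m; "opening": opening from 0.0 (shut) to 1.0 (fully open); "grasp_force": force on a finger pad.
Only numpy, scipy, OpenCV 4.12 (cv2) and the standard library are available. Lean on these libraries where they do the work, as an engineer would, in place of code of your own. Each camera call takes 0.05 s, during which the arm holds its last target. There are 200 camera calls.

## Task

The heavy aluminium tube block has been left askew on the bench. Using fingertips only, push it round by its corners, a bit at one corner and then at another, until its blue-banded face looks squarely at the steel stop rail while it is still clear of the rail (a finger's width or more); then push it home, so that the blue-banded face lies flush against the rail and no part of the block overhangs the rail's green-marked ends. Slide it on the bench without ever gripping, lifting or tipping it, leave all the glassware and other things where they are, and finish with the hand clear.

Things in the scene. Friction and masses are not known exactly. Their poses are not given: they have to be found in the camera images.
- block: loose solid aluminium tube block, about 0.9 kg, 90 mm (its x) by 120 mm (its y) by 40 mm high, eight 19 mm wells in the top. Origin: centre of its underside, z up; +x points out of the long face with the blue band (seen from above as a blue strip on the top edge). Sliding it takes 3 to 7 N. It starts 145 to 175 mm short of the rail, turned 35 to 80 degrees anticlockwise (from above) from home
- block_face (a point): middle of the block's blue-banded long face (45 mm along the block's +x from its centre), 15 mm above the bench; axes as the block's
- rail_face (a point): fixed stop rail: upright aluminium strip 200 mm long, 8 mm thick, 30 mm high, green-marked ends; low flange and bolts behind it. The point: middle of its working face (robot side), 15 mm above the bench. +y runs along the rail, +x through the rail away from the block: at home the block's axes are parallel to these and the two face points meet
- flask: clear glass conical flask, 76 mm across at the foot, 120 mm tall; bystander; origin at the centre of its underside
- bottle: clear bottle with a blue cap, 56 mm across, 140 mm tall; bystander; origin at the centre of its underside
- gasket: white flat gasket ring, 52 mm across, 6 mm thick, lying flat; bystander; origin at the centre of its underside
- clamp: steel pipe clamp ring with brass wing nut, about 120 by 100 mm, 18 mm high, lying flat; bystander; origin at the centre of its underside
- beaker: clear glass beaker, 72 mm across, 85 mm tall; bystander; origin at the centre of its underside
- stopper: cork stopper, 28 mm across, 30 mm tall; bystander; origin at the centre of its underside
Mind the look-alikes: they are no part of the job. What is shaped like the part that bears rail_face but orange or pink is not meant.

How it is judged (in metres and radians):
On the way:
1. the block has been turned to face the rail within 14 degrees, while the middle of its blue face is still 10 mm or more clear of the rail (angle between the x axis of block and the x axis of rail_face, either way round below 0.25 rad and x of block_face in the frame of rail_face between -0.2 and -0.01 m), for 0.2 s.
At the end, for the whole second after the job is handed in: the block rests flat on the bench with its blue-banded face against the rail: gap at the middle under 5 mm, square within 0.05 rad (3 degrees), its middle within 42 mm of the rail's middle (so not overhanging the ends), at rest (angle between the x axis of block and the x axis of rail_face, either way round below 0.05 rad and x of block_face in the frame of rail_face between -0.005 and 0.004 m and y of block_face in the frame of rail_face between -0.042 and 0.042 m and height (world z) of block below 0.004 m and angle between block's own z axis and vertical below 0.03 rad and linear speed of block below 0.01 m/s); the robot touches nothing.
It fails at once if the block is lifted (underside centre more than 10 mm up) or tipped more than 0.15 rad (height (world z) of block above 0.01 m or angle between block's own z axis and vertical above 0.15 rad).
It fails at once if a bystander is displaced by more than 15 mm or knocked over (distance of any of flask, bottle, gasket, clamp, beaker, stopper from where it was at the start of the episode above 0.015 m or angle between any of flask, bottle, gasket, clamp, beaker, stopper's own z axis and vertical above 0.3 rad).
It also fails if it takes over 72 s, if anything falls off the work surface, if the arm or the gripper's body presses on something with over 40 N, if the wrist force passes 120 N, or if a joint passes its speed limit or range.

## Working session

There is one attempt and no reset: what is moved stays moved. The work goes in short steps, Python scripts to look and compute and a tool call to move; the robot and the scene stay as the last step left them, time stands still between calls to the robot, and variables do not carry over. Pictures are saved under pics/ and viewed, at most 10 in all, crops included, and the job is handed in when it is done.

Besides the shell and the picture viewer there is one more tool, called after "Call:" as a command line: name --argument value ..., lists and objects as JSON in quotes. carry_out: Moves the arm, as the interface text tells. Its arguments: {"type":"object","properties":{"targets":{"type":"array","items":{"type":"object","properties":{"dp":{"type":"array","items":{"type":"number"}},"yaw":{"type":"number"}}}},"fingers":{"type":"number"},"grip_force":{"type":"number"}},"required":["targets"]}

```bash
mkdir -p pics; ls; python3 - <<'E'
from rig import r
import cv2
s=r.sense(); print(s, r.tip_reach)
for n in("scene","side"):
    cv2.imwrite(f"pics/{n}0.png",r.grab_frame(n)[:,:,::-1]); c=r.get_calibration(n); print(n,c)
E
```

```text
pics
{'clock': 0.0, 'qpos': array([-1.12842420e+00,  3.53650171e-01,  1.63414236e+00, -5.77847985e-06,
        1.15517341e+00, -2.37264401e-03]), 'qvel': array([-0.00077014, -0.00011286, -0.00030435, -0.00090828,  0.00091053,
        0.00138835]), 'joint_efforts': array([ 7.24816236e-04, -6.05255198e+01, -3.42067373e+01,  6.43444560e-05,
        9.42718587e-03,  2.41842957e-05]), 'eef_pos': array([ 268.70861987, -563.77697894,  238.55688052]), 'tcp_rot': array([-3.14021936e+00,  2.02499252e-06,  4.44747109e-01]), 'contact_force': array([-0.77231153,  0.29178572,  0.48499846]), 'wrist_torque': array([ 3.75551968e-02, -7.10014127e-05,  7.96894581e-03]), 'grasp_force': 0.0, 'opening': 1.0015756928086754} 8.0
scene {'fx': 441.58116649732017, 'fy': 441.58116649732017, 'cx': 325.1873732296297, 'cy': 243.0079621445986, 'dist_coeffs': array([0.03725741, 0.        , 0.        , 0.        , 0.        ]), 'rvec': array([ 0.80065589,  2.57134595, -1.13003261]), 'tvec': array([ 400.44855717, -173.01183977, 1248.66399571])}
side {'fx': 568.324879136661, 'fy': 568.324879136661, 'cx': 315.31582587416193, 'cy': 238.46357472301258, 'dist_coeffs': array([-0.1847051,  0.       ,  0.       ,  0.       ,  0.       ]), 'rvec': array([ 0.78006787, -2.38518079,  1.34915614]), 'tvec': array([ 444.77947699,  202.34850568, 1216.12079245])}
```

View pics/scene0.png

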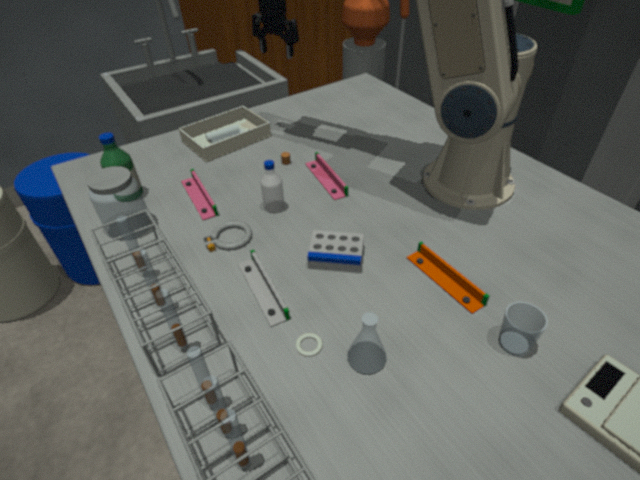

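View pics/side0.png

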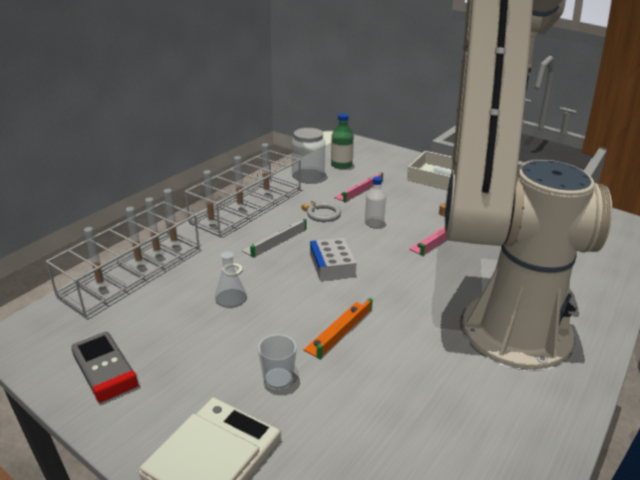

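Candidates for the rail: silver one at scene (265,288), orange (448,277), pink (200,195) and pink (327,176). The silver one with green ends is the stop rail. The block is at (336,247), with its blue band on the lower side. Blue look-alikes are the bottle cap (268,165) and the bin. Next: close crop and masks.

```bash
cat > h.py <<'E'
from rig import r
import cv2, numpy as np
def ray(cal,uv):
    K=np.array([[cal['fx'],0,cal['cx']],[0,cal['fy'],cal['cy']],[0,0,1]])
    p=cv2.undistortPoints(np.float64(uv).reshape(-1,1,2),K,cal['dist_coeffs']).reshape(-1,2)
    R=cv2.Rodrigues(cal['rvec'])[0]; d=np.c_[p,np.ones(len(p))]@R
    return -R.T@cal['tvec'],d
def plane(cal,uv,z):
    c,d=ray(cal,uv); return (c+d*((z-c[2])/d[:,2])[:,None])[:,:2]
def project(cal,P):
    K=np.array([[cal['fx'],0,cal['cx']],[0,cal['fy'],cal['cy']],[0,0,1]])
    return cv2.projectPoints(np.float64(P).reshape(-1,1,3),cal['rvec'],cal['tvec'],K,cal['dist_coeffs'])[0].reshape(-1,2)
def hsv(im): return cv2.cvtColor(im,cv2.COLOR_RGB2HSV)
E
python3 - <<'E'
from h import *
out=[]
for n,(x0,y0) in(("scene",(190,200)),("side",(200,180))):
    im=cv2.cvtColor(cv2.imread(f"pics/{n}0.png"),cv2.COLOR_BGR2RGB); cal=r.get_calibration(n)
    h=hsv(im)
    for nm,lo,hi in(("green",(45,120,40),(85,255,255)),("blue",(100,150,60),(130,255,255))):
        m=cv2.inRange(h,lo,hi); k,l,st,c=cv2.connectedComponentsWithStats(m)
        for i in range(1,k):
            if st[i,4]>8 and x0-20<c[i][0]<x0+220 and y0-40<c[i][1]<y0+220: print(n,nm,st[i],c[i].round(1),plane(cal,[c[i]],{"green":22,"blue":35}[nm]).round(0))
    out.append(cv2.resize(im[y0:y0+150,x0:x0+190],None,fx=4,fy=4,interpolation=cv2.INTER_CUBIC)[:,:,::-1])
cv2.imwrite("pics/crop_a.png",out[0]);cv2.imwrite("pics/crop_b.png",out[1])
E
```

```text
scene green [345 187   3   8  17] [345.7 189.9] [[ 320. -143.]]
scene green [213 206   5   9  18] [214.8 209.4] [[ 644. -270.]]
scene green [284 308   5  11  34] [286.1 312.9] [[664. 125.]]
scene blue [265 161   8   8  60] [268.6 164.4] [[ 437. -356.]]
scene blue [308 252  53  13 422] [334.2 258. ] [[502.  63.]]
side green [335 164  14   3  20] [341.8 165.4] [[ 769. -457.]]
side green [343 193   3   8  17] [344.4 196.4] [[ 636. -270.]]
side green [251 246   4  10  31] [252.4 250.5] [[656. 125.]]
side green [317 344   5  14  54] [319.2 350.7] [[303. 327.]]
side blue [374 177   8   7  46] [377.3 180.2] [[ 601. -405.]]
side blue [311 241  14  26 170] [317.  253.9] [[504.  56.]]
```

View pics/crop_a.png

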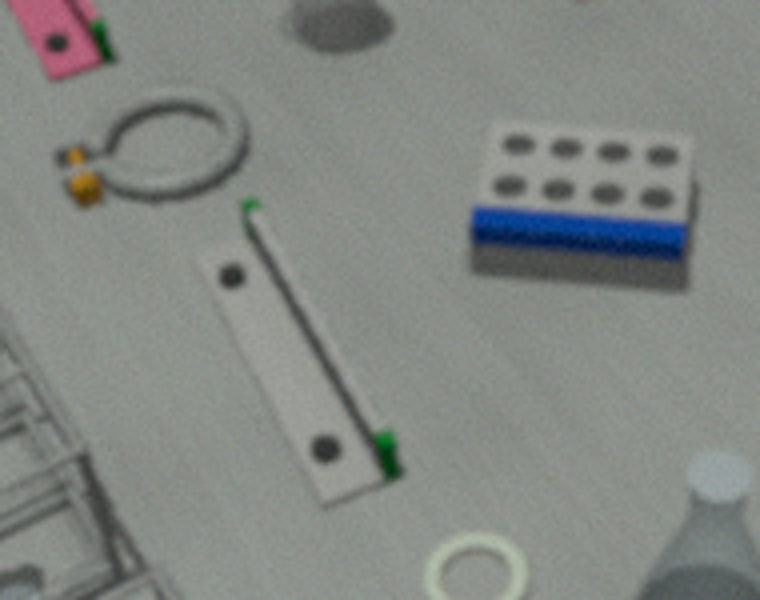

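View pics/crop_b.png

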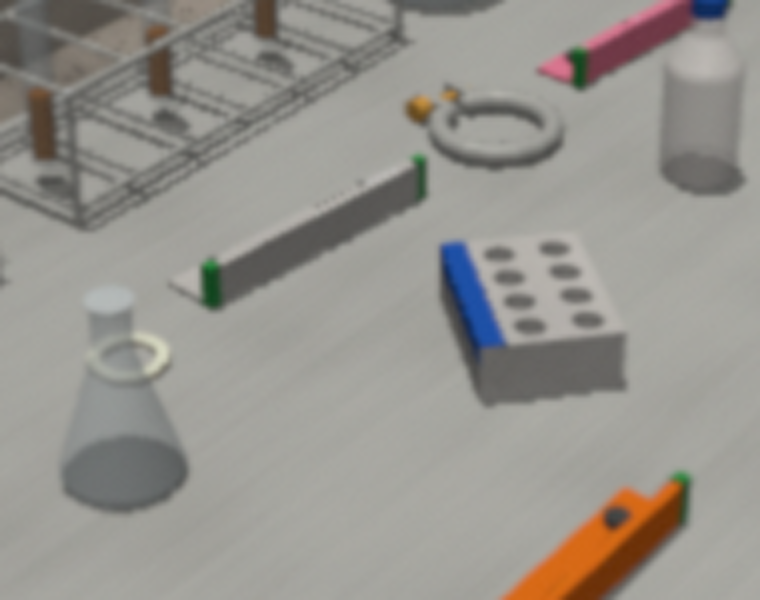

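The crop confirms the silver rail with green ends (scene ≈(252,251) and (287,313)) and the block with its blue band towards the lower-left. I'll compute the poses from corner pixels.

```bash
python3 - <<'E'
from h import *
S=r.get_calibration("side");C=r.get_calibration("scene")
f=lambda p,o:(np.float64(p)+.5)/4-.5+o
sd=lambda p:f(p,(200,180)); sc=lambda p:f(p,(190,200))
print("rail top side",plane(S,sd([(220,270),(425,158)]),30).round(1).tolist())
print("rail bot side",plane(S,sd([(219,305),(425,198)]),0).round(1).tolist())
print("rail top scene (near,far robotside)",plane(C,sc([(396,433),(259,204)]),30).round(1).tolist())
print("rail bot near scene",plane(C,sc([(400,474)]),0).round(1).tolist())
q=plane(S,sd([(443,243),(482,348),(626,333),(578,234)]),40)
print("blk side",q.round(1).tolist(),q.mean(0),np.linalg.norm(np.diff(q,axis=0),axis=1))
q=plane(C,sc([(495,122),(692,138)]),40);print("blk scene rear",q.round(1).tolist())
print("blk scene bottom",plane(C,sc([(471,272),(687,291)]),0).round(1).tolist())
# bystanders footprint
print("flask",plane(S,sd([(124,470)]),0),plane(C,[(367,358)],0))
print("gasket",plane(C,[(309,345)],3))
print("clamp",plane(C,sc([(175,145),(85,190)]),9),plane(S,sd([(495,130),(420,105)]),9))
print("bottle",plane(C,[(273,204)],0),plane(S,sd([(702,172)]),0))
print("beaker",plane(C,[(517,343)],0)); print("stopper",plane(C,[(286,160)],10))
E
```

```text
rail top side [[653.4, 118.9], [636.1, -76.1]]
rail bot side [[658.5, 116.1], [634.0, -73.4]]
rail top scene (near,far robotside) [[655.9, 122.9], [635.1, -65.7]]
rail bot near scene [[657.3, 125.1]]
blk side [[550.0, 20.4], [460.7, 103.0], [400.6, 37.9], [487.1, -41.0]] [474.60958887  30.08337142] [121.68349365  88.63577588 117.05892098]
blk scene rear [[491.6, -37.6], [405.2, 40.9]]
blk scene bottom [[550.2, 24.7], [458.2, 107.5]]
flask [[587.06789439 282.30538209]] [[585.04478553 289.18498571]]
gasket [[660.52257276 204.1862524 ]]
clamp [[ 644.89633435 -163.16031722]
 [ 706.295542   -157.39662582]] [[ 642.6060911  -170.07748522]
 [ 709.07892378 -168.18994489]]
bottle [[ 498.30187925 -228.94062978]] [[ 498.33480915 -221.95462232]]
beaker [[327.73484746 425.77133023]]
stopper [[ 366.37115497 -382.73519573]]
```

Rail: face middle ≈(645.5, 24), yaw ≈ -6°. Block: centre ≈(475, 31), yaw ≈ 47.5°, so it needs about 53° clockwise. I'll shut the fingers, turn the tool to the rail's yaw and go above the spot behind rear-left corner C (403,39).

Call:
carry_out --targets '[{"dp": [33, -46, 0], "yaw": 5}, {"dp": [66, -92, 0], "yaw": 10}, {"dp": [100, -138, 0], "yaw": 15}, {"dp": [133, -184, 0], "yaw": 20}, {"dp": [166, -230, 0], "yaw": 25}, {"dp": [200, -276, 0], "yaw": 30}, {"dp": [232, -322, 0], "yaw": 31.5}, {"dp": [266, -370, 20], "yaw": 31.5}, {"dp": [300, -416, 40], "yaw": 31.5}, {"dp": [332, -461, 60], "yaw": 31.5}, {"dp": [332, -461, 60], "yaw": 31.5}, {"dp": [332, -461, 60], "yaw": 31.5}]' --fingers -1

```text
clock: 1.6
eef_pos: [370.1, -5.2, 179.2]
tcp_rot: [3.141, 0.0, -0.103]
contact_force: [0.7, -0.7, 0.3]
opening: -0.0
grasp_force: 0.0
```

Call:
carry_out --targets '[{"dp": [0, 0, 50], "yaw": 0}, {"dp": [0, 0, 100], "yaw": 0}, {"dp": [0, 0, 130], "yaw": 0}, {"dp": [0, 0, 150], "yaw": 0}, {"dp": [0, 0, 154], "yaw": 0}, {"dp": [0, 0, 154], "yaw": 0}]'

```text
clock: 2.35
eef_pos: [370.6, -6.0, 25.7]
tcp_rot: [-3.142, -0.0, -0.107]
contact_force: [0.4, -0.0, 0.7]
opening: 0.001
grasp_force: 0.0
```

```bash
python3 - <<'E'
from h import *
print(r.sense()['eef_pos'],r.tip_reach)
im=r.grab_frame("side");cv2.imwrite("pics/side1.png",im[:,:,::-1]);cv2.imwrite("pics/side1c.png",cv2.resize(im[170:330,220:420],None,fx=4,fy=4)[:,:,::-1])
E
```

```text
[370.58775601  -6.02914167  25.70452279] 8.0
```

View pics/side1c.png

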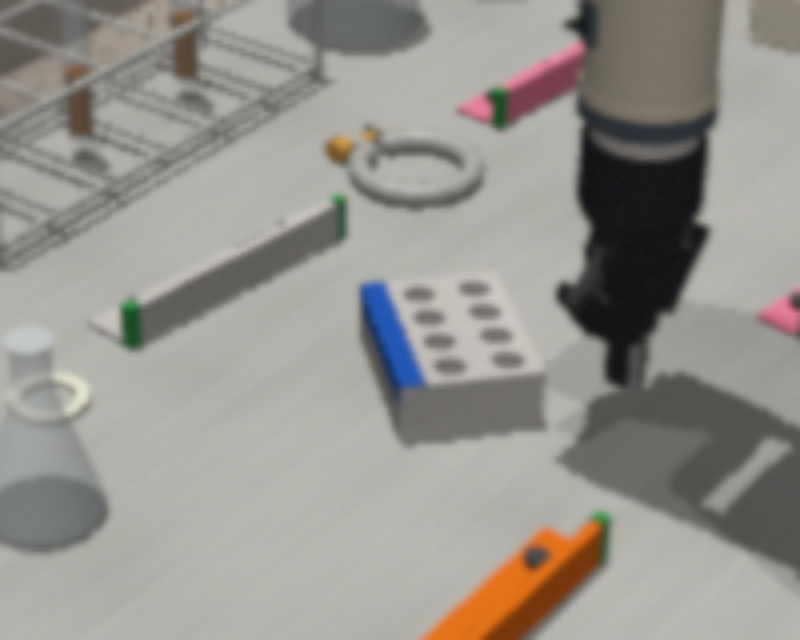

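The fingers stand behind the rear face at crop (627,365), with the tip a little above the bench and the block unmoved. First push is at corner C.

Call:
carry_out --targets '[{"dp": [6, -8, 4], "yaw": 0}, {"dp": [12, -16, 5], "yaw": 0}, {"dp": [17, -23, 5], "yaw": 0}, {"dp": [21, -29, 5], "yaw": 0}, {"dp": [25, -35, 5], "yaw": 0}, {"dp": [29, -41, 5], "yaw": 0}, {"dp": [33, -46, 5], "yaw": 0}, {"dp": [37, -51, 5], "yaw": 0}, {"dp": [41, -57, 5], "yaw": 0}, {"dp": [45, -63, 5], "yaw": 0}, {"dp": [47, -66, 5], "yaw": 0}, {"dp": [47, -66, 5], "yaw": 0}]'

```text
clock: 3.9
eef_pos: [424.1, 55.8, 20.2]
tcp_rot: [-3.141, -0.0, -0.105]
contact_force: [-1.8, 0.7, -0.2]
opening: 0.003
grasp_force: 0.7
```

```bash
cat > blk.py <<'E'
from h import *
import sys
def blue(n,im,lo=(100,150,50)):
    m=cv2.inRange(hsv(im),lo,(130,255,255)); k,l,st,c=cv2.connectedComponentsWithStats(m)
    cal=r.get_calibration(n); best=None
    for i in range(1,k):
        p=plane(cal,[c[i]],35)[0]
        if st[i,4]>40 and 380<p[0]<680 and -110<p[1]<200: 
            if best is None or st[i,4]>st[best,4]: best=i
    if best is None: return
    ys,xs=np.where(l==best); return np.c_[xs,ys].astype(float),cal
# block pose from the blue band in both views: line fit on z=37 (scene) / z=40 (side)
for n in("scene","side"):
    im=r.grab_frame(n); cv2.imwrite(f"pics/{n}_{sys.argv[1]}.png",im[:,:,::-1]); b=blue(n,im)
    if b is None: print(n,"none"); continue
    uv,cal=b; w=plane(cal,uv,38); vx,vy,cx,cy=cv2.fitLine(np.float32(w),cv2.DIST_L2,0,.01,.01).ravel()
    d=np.array([vx,vy])*np.sign(vy or 1); t=(w-[cx,cy])@d; mid=np.array([cx,cy])+d*(t.min()+t.max())/2
    print(n,"area",len(uv),"yaw(x axis)",round(np.degrees(np.arctan2(d[1],d[0]))-90,1),"band mid",mid.round(1),"len",round(t.max()-t.min(),1))
s=r.sense(); print(s['eef_pos'].round(1),s['clock'])
E
python3 blk.py a; python3 - <<'E'
import sys; sys.path.insert(0,'.'); sys.argv=['x','zz']
import cv2,numpy as np
im=cv2.imread('pics/side_a.png');cv2.imwrite('pics/side_ac.png',cv2.resize(im[170:330,220:420],None,fx=4,fy=4))
E
```

```text
scene area 397 yaw(x axis) 25.3 band mid [534.8  58.2] len 117.2
side area 122 yaw(x axis) 25.7 band mid [533.1  50.2] len 111.6
[424.2  55.6  20.3] 4.0
```

View pics/side_ac.png

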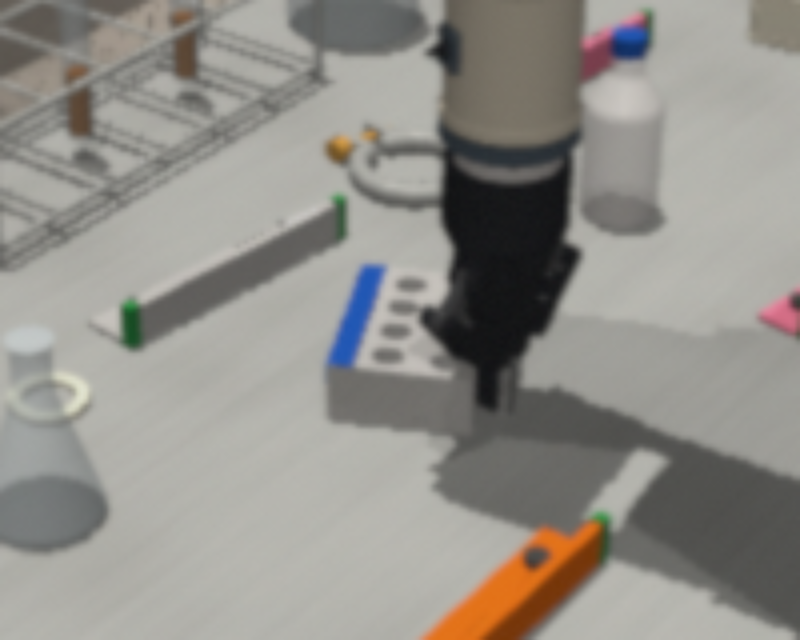

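The picture shows the block turned to about 25.5° (band mid ≈(532,53)), with the finger still near corner C. I'll continue the same corner push with a shallower heading.

Call:
carry_out --targets '[{"dp": [3, -4, 0], "yaw": 0}, {"dp": [7, -7, 0], "yaw": 0}, {"dp": [11, -11, 0], "yaw": 0}, {"dp": [15, -14, 0], "yaw": 0}, {"dp": [19, -17, 0], "yaw": 0}, {"dp": [23, -20, 0], "yaw": 0}, {"dp": [27, -23, 0], "yaw": 0}, {"dp": [31, -26, 0], "yaw": 0}, {"dp": [31, -26, 0], "yaw": 0}]'

```text
clock: 5.12
eef_pos: [458.6, 78.4, 20.5]
tcp_rot: [-3.141, -0.002, -0.105]
contact_force: [0.0, -0.3, -0.5]
opening: -0.003
grasp_force: 0.0
```

```bash
python3 blk.py b
```

```text
scene area 339 yaw(x axis) 3.0 band mid [559.1  43.9] len 117.0
side area 102 yaw(x axis) 3.4 band mid [558.8  37.7] len 114.7
[458.4  78.2  20.5] 5.225
```

Yaw is now ≈3° (rail -6°), still about 85 mm clear. I'll back off, open the fingers half way, centre behind the rear face and push with both fingertips.

Call:
carry_out --targets '[{"dp": [-12, 1, 0], "yaw": 0}, {"dp": [-24, 2, 0], "yaw": 0}, {"dp": [-24, 12, 2], "yaw": 0}, {"dp": [-20, 22, 5], "yaw": 0}, {"dp": [-15, 34, 5], "yaw": 0}, {"dp": [-15, 34, 5], "yaw": 0}, {"dp": [-15, 34, 5], "yaw": 0}, {"dp": [-15, 34, 5], "yaw": 0}, {"dp": [-15, 34, 5], "yaw": 0}]' --fingers 0.2

```text
clock: 6.35
eef_pos: [439.0, 46.1, 15.3]
tcp_rot: [-3.142, -0.0, -0.105]
contact_force: [-0.2, 0.2, 0.4]
opening: 0.598
grasp_force: 0.0
```

Call:
carry_out --targets '[{"dp": [6, 0, 0], "yaw": 0}, {"dp": [12, 0, 0], "yaw": 0}, {"dp": [17, 0, 0], "yaw": 0}, {"dp": [22, 0, 0], "yaw": 0}, {"dp": [27, 0, 0], "yaw": 0}, {"dp": [32, 0, 0], "yaw": 0}, {"dp": [37, 0, 0], "yaw": 0}, {"dp": [42, 0, 0], "yaw": 0}, {"dp": [47, 0, 0], "yaw": 0}, {"dp": [52, 0, 0], "yaw": 0}, {"dp": [57, 0, 0], "yaw": 0}, {"dp": [57, 0, 0], "yaw": 0}]'

```text
clock: 7.85
eef_pos: [494.6, 39.8, 14.9]
tcp_rot: [3.141, 0.003, -0.105]
contact_force: [-4.0, -0.2, 0.9]
opening: 0.603
grasp_force: 2.0
```

```bash
python3 blk.py c; python3 - <<'E'
import cv2,numpy as np
a=cv2.imread('pics/side_c.png')[185:285,240:380];b=cv2.imread('pics/scene_c.png')[220:330,230:370]
cv2.imwrite('pics/cc.png',np.vstack([cv2.resize(a,(700,290),interpolation=2),cv2.resize(b,(700,310),interpolation=2)]))
E
```

```text
scene area 303 yaw(x axis) -6.5 band mid [589.9  25.3] len 117.9
side area 95 yaw(x axis) -5.3 band mid [592.2  24.4] len 106.0
[494.6  39.8  14.9] 7.95
```

View pics/cc.png

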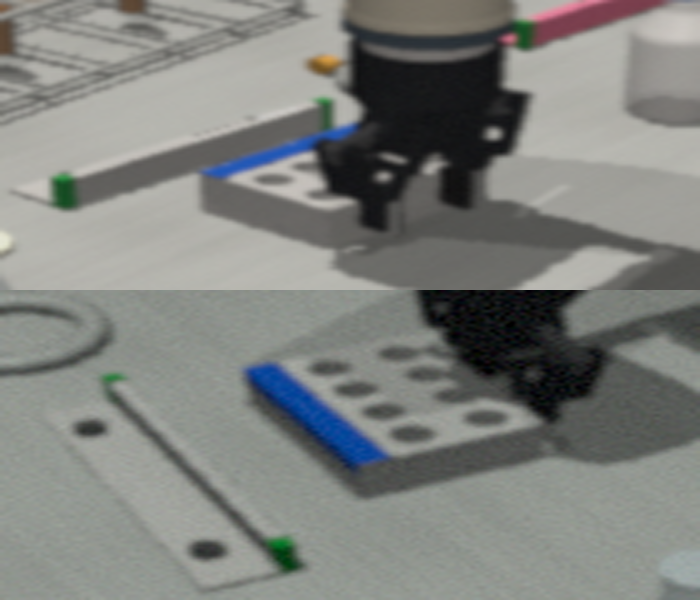

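Square with the rail to about a degree, both fingertips on the rear face, gap ≈50 mm. I'll push on and then finish in small steps while watching the force.

Call:
carry_out --targets '[{"dp": [5, 0, 0], "yaw": 0}, {"dp": [10, 0, 0], "yaw": 0}, {"dp": [15, 0, 0], "yaw": 0}, {"dp": [20, 0, 0], "yaw": 0}, {"dp": [25, 0, 0], "yaw": 0}, {"dp": [30, 0, 0], "yaw": 0}, {"dp": [34, 0, 0], "yaw": 0}, {"dp": [38, 0, 0], "yaw": 0}, {"dp": [41, 0, 0], "yaw": 0}, {"dp": [43, 0, 0], "yaw": 0}, {"dp": [44, 0, 0], "yaw": 0}]'

```text
clock: 9.32
eef_pos: [539.4, 35.3, 15.3]
tcp_rot: [3.142, 0.0, -0.105]
contact_force: [-5.5, 1.2, 0.5]
opening: 0.599
grasp_force: 2.5
```

Call:
carry_out --targets '[{"dp": [1, 0, 0], "yaw": 0}, {"dp": [2, 0, 0], "yaw": 0}, {"dp": [3, 0, 0], "yaw": 0}]'

```text
clock: 9.7
eef_pos: [542.4, 35.0, 15.3]
tcp_rot: [3.142, 0.0, -0.105]
contact_force: [-4.8, 0.2, -0.1]
opening: 0.598
grasp_force: 2.3
```

Call:
carry_out --targets '[{"dp": [1, 0, 0], "yaw": 0}, {"dp": [2, 0, 0], "yaw": 0}]'

```text
clock: 9.95
eef_pos: [543.7, 34.8, 15.3]
tcp_rot: [3.142, 0.002, -0.105]
contact_force: [-10.2, 2.5, 6.0]
opening: 0.596
grasp_force: 5.0
```

Call:
carry_out --targets '[{"dp": [0.5, 0, 0], "yaw": 0}, {"dp": [1, 0, 0], "yaw": 0}, {"dp": [1, 0, 0], "yaw": 0}]'

```text
clock: 10.32
eef_pos: [543.6, 34.9, 15.3]
tcp_rot: [3.141, 0.003, -0.105]
contact_force: [-11.7, 3.4, 7.7]
opening: 0.597
grasp_force: 5.7
```

```bash
python3 blk.py d; python3 - <<'E'
import cv2,numpy as np
a=cv2.imread('pics/side_d.png')[185:285,240:380];b=cv2.imread('pics/scene_d.png')[220:330,230:370]
cv2.imwrite('pics/dd.png',np.vstack([cv2.resize(a,(700,290),interpolation=2),cv2.resize(b,(700,310),interpolation=2)]))
E
```

```text
scene area 279 yaw(x axis) -6.4 band mid [637.8  20.3] len 117.7
side area 52 yaw(x axis) -5.3 band mid [642.4  38.3] len 68.5
[543.6  34.8  15.3] 10.425
```

View pics/dd.png

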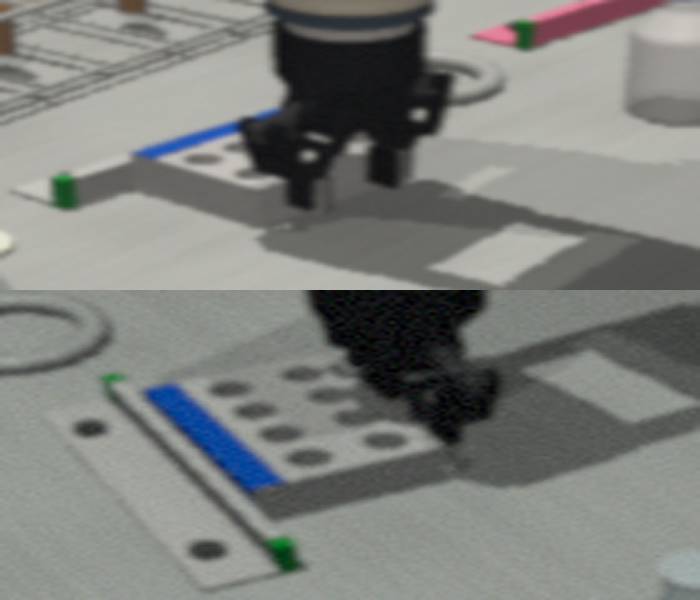

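Call:
carry_out --targets '[{"dp": [1, 0, 0], "yaw": 0}, {"dp": [2, 0, 0], "yaw": 0}, {"dp": [3, 0, 0], "yaw": 0}, {"dp": [3, 0, 0], "yaw": 0}]'

```text
clock: 10.92
eef_pos: [543.6, 34.7, 14.9]
tcp_rot: [3.141, 0.009, -0.105]
contact_force: [-20.0, 3.5, 14.0]
opening: 0.602
grasp_force: 10.3
```

Firm stop at 20 N with no further travel. Backing off straight, then up.

Call:
carry_out --targets '[{"dp": [-3, 0, 0], "yaw": 0}, {"dp": [-10, 0, 0], "yaw": 0}, {"dp": [-25, 0, 0], "yaw": 0}, {"dp": [-50, 0, 0], "yaw": 0}, {"dp": [-90, 0, -20], "yaw": 0}, {"dp": [-110, 0, -70], "yaw": 0}, {"dp": [-130, 0, -120], "yaw": 0}, {"dp": [-150, 0, -170], "yaw": 0}, {"dp": [-170, 0, -200], "yaw": 0}, {"dp": [-200, 0, -220], "yaw": 0}, {"dp": [-220, 0, -220], "yaw": 0}, {"dp": [-220, 0, -220], "yaw": 0}]'

```text
clock: 12.42
eef_pos: [328.3, 57.4, 234.6]
tcp_rot: [-3.142, -0.0, -0.104]
contact_force: [1.1, 0.3, 1.4]
opening: 0.602
grasp_force: 0.0
```

```bash
python3 blk.py e; python3 - <<'E'
import cv2,numpy as np
a=cv2.imread('pics/side_e.png')[185:285,240:380];b=cv2.imread('pics/scene_e.png')[220:330,230:370]
cv2.imwrite('pics/ee.png',np.vstack([cv2.resize(a,(700,290),interpolation=2),cv2.resize(b,(700,310),interpolation=2)]))
E
```

```text
scene area 278 yaw(x axis) -6.5 band mid [638.   20.7] len 116.8
side area 83 yaw(x axis) -6.0 band mid [640.2  15.8] len 113.7
[329.8  57.4 234.7] 12.525
```

View pics/ee.png

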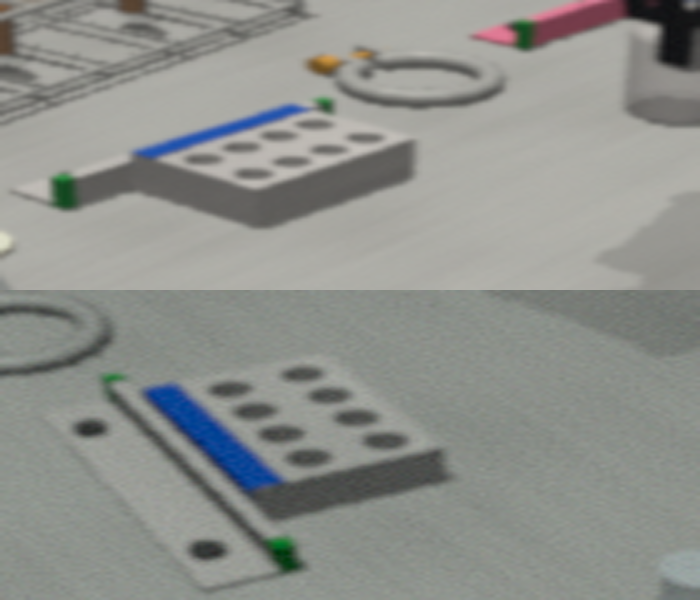

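Block sits flush along the rail: the blue band runs parallel to it (-6° in both views), both green ends are clear of the block, and the bystanders look unmoved. Handing in.

```bash
python3 -c "
from rig import r
print(r.sign_off())"
```

```text
the job is handed in; nothing more can be done
None
```

The block is home and handed in after about 12.5 s: its blue-banded face is flush against the steel rail to within camera accuracy, about 6 mm from the rail's middle. It looked at the rail within about 10° while still roughly 85 mm clear, no bystander appears moved in the pictures, and the hand is clear; the hand-in returned no verdict.

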